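Stock the marker rack and latch in the tip box

TASK

Stock the marker rack: swing the red latch open, drop the kraft box of spare tips upright into the pocket, right down to its floor, and swing the latch fully shut over it. Lay every marker that is on the table flat in a notched lane of its own, across both rails and about centred on them, all with their caps towards the blue rail; the markers may go in before or after the box. Leave the bear and the shell dish where they are.

Things in the scene. Friction and masses are not known exactly. Their poses are not given: they have to be found in the camera images.
- rack: fixed marker rack: wooden base 160 (x) x 270 (y) x 6 mm; origin at the centre of its underside; at yaw 0 its x points away from the robot. Two notched rails along its y, 12 mm thick: grey at x = -40 mm, BLUE at x = +40 mm; teeth 20 mm wide up to z = 30 mm. Four lanes along x cross both rails (points lane0..3). The pocket is at the +y end
- pocket (a point): centre of the pocket's floor, at rack (0, 97, 6) mm; axes as the rack's. Grey walls, inside 40 (x) x 52 (y) mm, tops 16 mm above this floor. Takes the kraft box upright, its x along the rack's x (either way round); the box's top is then 56 mm above this floor, 4 mm under the latch arm
- latch (a joint): red latch arm swinging level on an upright post: 0 = shut, arm over the pocket's middle; grows as it opens, clockwise seen from above, out past the rack's +y end (knob at pivot + 96 mm x (-cos t, +sin t) in rack axes); stop at 1.7 rad. Stays where left (under 1 N at the knob moves it). Arm 14 wide, 8 mm thick, underside 66 mm above the table
- latch_pivot (a point): latch axis at the underside of the arm: rack (58, 97, 66) mm; post below it is 18 mm in diameter
- latch_knob (a point): top centre of the black upright knob at the latch arm's end: 14 mm diameter, stands 28 mm above the arm (top 102 mm above the table), free all round, can be pinched from above in any direction
- tip_box: small kraft box of spare tips, 34 (x) x 46 (y) x 56 (z) mm, 28 g, standing upright on the table; origin at the centre of its underside; grip across its 34 mm (x) faces near the top
- bear: bystander: tan bear-shaped stopper, 38 x 48 x 59 mm, on the table; origin under its centre. Leave alone
- shell: bystander: zig-zag edged half egg dish, 118 x 112 x 60 mm; origin under its centre. Leave alone. (Unlisted: a bin of tall bagged goods stands at the right of the table, beyond about y = -0.40 m; keep the gripper's body clear of it)
- lane0 (a point): middle of lane 0, midway between the rails, at rack (0, -101, 14) mm: height of the notch floors. Notches 22 mm wide, lanes 42 mm apart; between the rails it is open down to the base (z = 6 mm). A marker lies along the rack's x
- lane1 (a point): middle of lane 1, midway between the rails, at rack (0, -59, 14) mm: height of the notch floors. Notches 22 mm wide, lanes 42 mm apart; between the rails it is open down to the base (z = 6 mm). A marker lies along the rack's x
- lane2 (a point): middle of lane 2, midway between the rails, at rack (0, -17, 14) mm: height of the notch floors. Notches 22 mm wide, lanes 42 mm apart; between the rails it is open down to the base (z = 6 mm). A marker lies along the rack's x
- lane3 (a point): middle of lane 3, midway between the rails, at rack (0, 25, 14) mm: height of the notch floors. Notches 22 mm wide, lanes 42 mm apart; between the rails it is open down to the base (z = 6 mm). A marker lies along the rack's x
- marker_black: felt marker, white barrel, black cap, 128 long x 13 wide x 15 mm high, 14 g, may be absent; flat undersided (does not roll), its lowest solid point is 2 mm above the origin's level; origin under its middle, x along it towards the CAP end, z up when it lies as at the start
- marker_black_cap (a point): point on marker_black's centre line, 50 mm from its middle towards the cap end
- marker_black_tail (a point): point on marker_black's centre line, 50 mm from its middle towards the plain end
- marker_pink: felt marker, all pink, the cap being the shorter section (about a third) beyond the step, 128 long x 13 wide x 15 mm high, 14 g, may be absent; flat undersided (does not roll), its lowest solid point is 2 mm above the origin's level; origin under its middle, x along it towards the CAP end, z up when it lies as at the start
- marker_pink_cap (a point): point on marker_pink's centre line, 50 mm from its middle towards the cap end
- marker_pink_tail (a point): point on marker_pink's centre line, 50 mm from its middle towards the plain end
- marker_violet: felt marker, violet-grey barrel, dark violet cap, 118 long x 11 wide x 12 mm high, 14 g, may be absent; flat undersided (does not roll), its lowest solid point is 1 mm above the origin's level; origin under its middle, x along it towards the CAP end, z up when it lies as at the start
- marker_violet_cap (a point): point on marker_violet's centre line, 50 mm from its middle towards the cap end
- marker_violet_tail (a point): point on marker_violet's centre line, 50 mm from its middle towards the plain end
- marker_black2: felt marker, a second one with white barrel and black cap, 128 long x 13 wide x 15 mm high, 14 g, may be absent; flat undersided (does not roll), its lowest solid point is 2 mm above the origin's level; origin under its middle, x along it towards the CAP end, z up when it lies as at the start
- marker_black2_cap (a point): point on marker_black2's centre line, 50 mm from its middle towards the cap end
- marker_black2_tail (a point): point on marker_black2's centre line, 50 mm from its middle towards the plain end
Mind the look-alikes: they are no part of the job. Leave any black look-alike of the tip_box alone.

How it is judged:
By the outcome, as a careful person would: the job done as asked, in the order asked, and still so for the second after the job is handed in, with the robot touching nothing.
Of marker_black, marker_pink, marker_violet, marker_black2 only 3 to 4 are there at a start; the rules pass over those that are not, and their reading is None.
At some moment in a run one of marker_black, marker_pink, marker_violet, marker_black2 may be knocked a few centimetres aside while the robot is not near it.
Once in a run the grip may slacken for a moment while it holds something.
It also fails if it takes over 208 s, if anything falls off the work surface, if the arm or the gripper's body presses on something with over 40 N, if the wrist force passes 120 N, or if a joint passes its speed limit or range.

ROBOT

A 6-joint arm with a two-finger parallel gripper is mounted at the origin on a cart in front of the work surface, level with it; the furniture and walls round the work are solid. World frame = base frame: x ahead of the robot, y to its left, z up, the work surface at z = 0. Lengths are in m, angles in rad, forces in N, time in s.
With the tool pointing down it reaches from about 0.25 to 0.775 m from the base axis. Payload 4 kg.
Tool frame: the origin (TCP) lies where the fingers leave the gripper's body, on its centre line; the fingertips stand 97 mm ahead of it and the grasp point (between the pads) lies 78 mm ahead of it; z points along the fingers, y is the line along which they close (so a half turn about z gives the same grasp; the last joint's range is limited). The gripper opens to 94 mm and grips with 3 to 60 N. Pads are 16 mm wide; open, the fingers measure 119 mm over their backs; the gripper's body (75 mm by 177 mm) begins 78 mm behind the grasp point.
Start: joints at [1.108, 0.087, 1.371, -0, 1.684, -0.103], TCP at [0.194, 0.515, 0.303] pointing down, gripper open.
Joint ranges: [-3.1, 3.1], [-0.76, 2.03], [0.27, 2.55], [-1.08, 4.22], [0.17, 2.65], [-2.57, 2.57]. Speed limits (rad/s): [2.79, 2.79, 3.14, 3.14, 3.14, 3.14].

INTERFACE

Orientations are given as [roll, pitch, yaw] about the fixed x, y, z axes, in that order (R = Rz(yaw) Ry(pitch) Rx(roll)).
In Python, from station import ctrl gives the robot as it stands.
- The arm moves only by the tool servo_tool, never from a script. Its argument "rows" is a list of rows, each an object with "claw": the opening, from 0 (shut) to 1 (fully open); "linear": the shift along the world's x, y, z in cm, a list of three; "delta_rot": the turn, a rotation vector about the world's x, y, z in rad, a list of three. A call has 1 to 10 rows; each row shifts and turns the commanded pose from where the row before left it; what a row does not reach is not made up. A row lasts 1/8 s, in which the tool goes at most 62.5 mm and 10.7 degrees, less where a joint would pass 70% of its speed; a pose out of reach is approached as far as the arm can. A call with a gripper value outside its range is refused whole. The fingers move at their own pace and stop on an object; the grip force is fixed at half the most. Time passes only in rows, so rows that do not move let the fingers close. It gives the time, the measured TCP pose, the force, the opening and the grip force at its end, in the units of the state.
- ctrl.state(): the state, without advancing time (a new reading comes with each control period).
- ctrl.snapshot(name): name is "scene" or "top" or "wrist"; returns (picture, depth): 400x640x3 uint8, blue, green, red; 400x640 float32, m along the optical axis (not along the pixel's ray), 0 where there is no reading.
- ctrl.get_calibration(name): a dict with "fx", "fy", "cx", "cy" (pixels), "R" (3x3) and "t" (3): a world point X has camera coordinates R X + t; the wrist camera has in their place "T_tool_cam" (4x4, takes a point from camera to tool coordinates, whose origin is the TCP and whose axes are the flange's). Camera axes: x right, y down, z forward; pixel columns grow to the right and rows downward; lengths in m; the calibration is good to about 2 mm. The wrist camera is an equidistant fisheye: a pixel r from the principal point sees the ray r / f radians off the axis. A picture is of the moment at which its call begins: read the wrist's pose just before it. get_calibration takes no time and is no camera call.
- ctrl.sign_off(): hands the job in; it is judged then, once.
Trained networks look in the newest picture that a camera, given by its name, has taken for a name from the list of things; names that differ only in an ending like _2 or _b are one class to them, and where a whole thing is asked for, a point or a joint stands for the part that bears it (a point fixed in the world has none). Each returns a list of dicts, best first, with "score" (0 to 1); they miss things now and then, are a little off and sometimes report something else, mostly with a low value. They report only what shows in the picture. A call takes as long as a camera call. They do not tell look-alikes from the thing itself.
- ctrl.boxes_of(camera, query): "rect" ([centre column, centre row, width, height] in pixels, round what is visible of it).
- ctrl.outline_of(camera, query): "mask" (400x640 bool, what is visible of it) and "rect" ([centre column, centre row, width, height] in pixels, round what is visible of it).
- ctrl.pinpoint(camera, query): "xy" ([column, row] in pixels: a listed point, or the origin of a listed thing).
The state is a dict: "time_s": time; "joint_positions": joint angles; "qd": joint speeds; "tau": joint torques, N m; "tcp_pos": TCP position; "tcp_rot": TCP orientation; "force": force on the tool from outside, world axes, zero at the start; "moment": the same for the moment, N m; "finger_gap": finger opening in m; "grip_force": force on a finger pad.
Only numpy, scipy, OpenCV 4.12 (cv2) and the standard library are available. Lean on these libraries where they do the work, as an engineer would, in place of code of your own. Each camera call takes 0.05 s, during which the arm holds its last target. There are 200 camera calls.

## Working session

There is one attempt and no reset: what is moved stays moved. The work goes in short steps, Python scripts to look and compute and a tool call to move; the robot and the scene stay as the last step left them, time stands still between calls to the robot, and variables do not carry over. Pictures are saved under pics/ and viewed, at most 14 in all, crops included, and the job is handed in when it is done.

Besides the shell and the picture viewer there is one more tool, called after ">>>" as name(argument=value, ...) on one line, values as JSON. servo_tool: Moves the arm, as the interface text tells. Its arguments: {"type":"object","properties":{"rows":{"type":"array","items":{"type":"object","properties":{"claw":{"type":"number"},"linear":{"type":"array","items":{"type":"number"}},"delta_rot":{"type":"array","items":{"type":"number"}}}}}},"required":["rows"]}

```bash
mkdir -p pics
cat > h.py <<'E'
import numpy as np, cv2
from station import ctrl
from scipy.spatial.transform import Rotation as Ro
def snap(c,f=None):
    p,d=ctrl.snapshot(c)
    if f: cv2.imwrite('pics/'+f,p)
    return p,d
def cloud(c,d):
    k=ctrl.get_calibration(c); v,u=np.mgrid[:400,:640]
    if c!='wrist':
        P=np.stack([(u-k['cx'])/k['fx']*d,(v-k['cy'])/k['fy']*d,d],-1)
        return (P-k['t'])@np.array(k['R'])
    s=ctrl.state(); x=(u-k['cx'])/k['fx']; y=(v-k['cy'])/k['fy']; r=np.hypot(x,y)+1e-9
    t=np.tan(r)/r; P=np.stack([x*t*d,y*t*d,d],-1)
    T=np.array(k['T_tool_cam']); P=P@T[:3,:3].T+T[:3,3]
    return P@Ro.from_euler('xyz',s['tcp_rot']).as_matrix().T+s['tcp_pos']
def at(W,d,xy):
    c,r=[int(round(a)) for a in xy]; c=min(max(c,2),637); r=min(max(r,2),397)
    w=W[r-2:r+3,c-2:c+3][d[r-2:r+3,c-2:c+3]>0]
    return np.median(w,0).round(4) if len(w) else None
def ray(c,xy,z):
    k=ctrl.get_calibration(c); R=np.array(k['R']); o=-R.T@k['t']
    g=R.T@[(xy[0]-k['cx'])/k['fx'],(xy[1]-k['cy'])/k['fy'],1]
    return (o+g*(z-o[2])/g[2]).round(4)
E
python3 - <<'E'
from h import *
s=ctrl.state(); print(s['time_s'],s['tcp_pos'],s['tcp_rot'],s['finger_gap'])
for c in ['top','scene']:
    p,d=snap(c,c+'0.png'); W=cloud(c,d)
    for q in ['tip_box','bear','shell','marker_black','marker_pink','marker_violet']+(['latch_knob','latch_pivot','pocket','lane0','lane3','marker_black_cap','marker_black_tail','marker_pink_cap','marker_pink_tail','marker_violet_cap','marker_violet_tail'] if c=='top' else []):
        for o in ctrl.pinpoint(c,q)[:3]:
            print(c,q,round(o['score'],2),np.round(o['xy']),at(W,d,o['xy']))
E
```

```text
0.0 [0.19348811 0.51447397 0.30152061] [-3.13937768e+00 -2.08058994e-04  2.78178019e+00] 0.09446978949907271
top tip_box 0.75 [331. 170.] [ 0.6582 -0.0951  0.0566]
top tip_box 0.52 [370. 163.] [ 0.6743 -0.1924  0.0564]
top bear 0.78 [281. 172.] [0.6573 0.0309 0.049 ]
top shell 0.97 [330. 128.] [ 0.7808 -0.0957  0.0052]
top shell 0.34 [271. 226.] [0.5233 0.0607 0.0071]
top marker_black 0.75 [407. 272.] [ 0.403  -0.2839  0.0116]
top marker_black 0.54 [398. 261.] [ 0.4307 -0.262   0.0127]
top marker_black 0.49 [349. 202.] [ 0.5824 -0.1413  0.0122]
top marker_violet 0.65 [400. 223.] [ 0.527  -0.2704  0.01  ]
top latch_knob 0.87 [206. 251.] [0.4611 0.2237 0.0085]
top latch_pivot 0.82 [209. 208.] [0.5657 0.2066 0.0732]
top pocket 0.63 [214. 231.] [0.5122 0.2082 0.0071]
top pocket 0.19 [328. 171.] [ 0.6562 -0.0876  0.0554]
top lane0 0.85 [269. 226.] [0.5234 0.0656 0.0066]
top lane0 0.84 [290. 222.] [0.5332 0.0115 0.0065]
top lane0 0.74 [239. 229.] [0.5166 0.1432 0.0067]
top lane3 0.85 [269. 226.] [0.5234 0.0656 0.0066]
top lane3 0.84 [290. 222.] [0.5332 0.0115 0.0065]
top lane3 0.74 [239. 2
[... 181 characters left out ...]
 [404. 246.] [ 0.4682 -0.2795  0.005 ]
top marker_violet_cap 0.6 [392. 205.] [ 0.5735 -0.2521  0.0082]
top marker_violet_tail 0.73 [403. 244.] [ 0.4733 -0.2764  0.0079]
scene tip_box 0.82 [358. 221.] [ 0.6444 -0.1031  0.0149]
scene tip_box 0.73 [399. 232.] [ 0.6739 -0.207   0.0133]
scene bear 0.48 [324. 206.] [0.6573 0.0247 0.006 ]
scene shell 0.9 [387. 207.] [ 0.7464 -0.1231  0.0197]
scene shell 0.3 [356. 292.] [ 0.4319 -0.2586  0.0119]
scene marker_black 0.67 [355. 242.] [ 0.5745 -0.1473  0.0084]
scene marker_black 0.54 [360. 312.] [ 0.3926 -0.2974  0.0117]
scene marker_violet 0.51 [384. 277.] [ 0.5109 -0.2735  0.0091]
scene marker_violet 0.44 [335. 245.] [ 5.384e-01 -1.150e-01  1.000e-04]
```

View pics/top0.png

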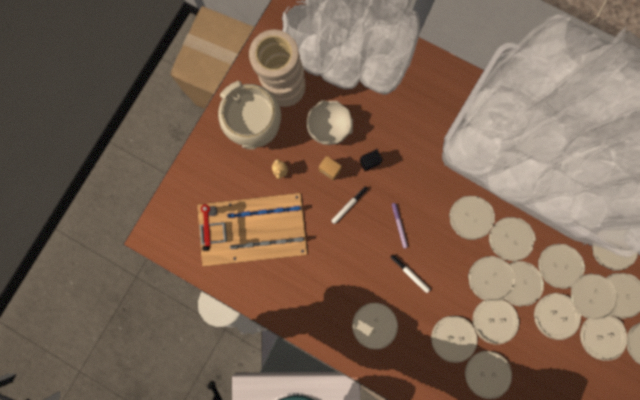

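View pics/scene0.png

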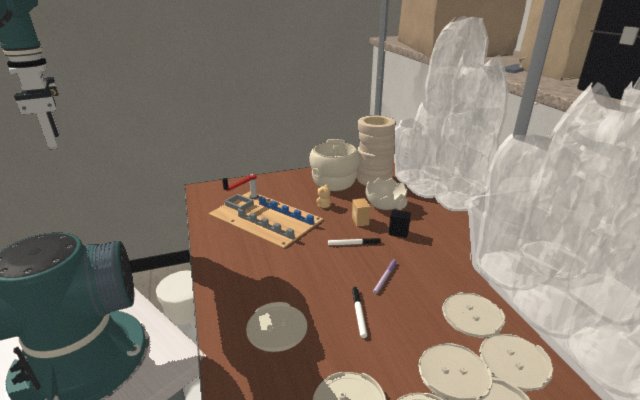

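The top view shows the rack at (200–306, 195–265) with the latch pivot at (209,208) and the arm lying over the pocket. The kraft box is at (330,168), its black look-alike at (371,160) and the bear at (281,170). There are three markers: black at (350,205), black at (410,273) and violet at (400,225); I see no pink one. Next I'll fit the poses.

```bash
cat >> h.py <<'E'
def masks(p):
    h=cv2.cvtColor(p,cv2.COLOR_BGR2HSV); return h[...,0].astype(int),h[...,1].astype(int),h[...,2].astype(int)
def rect(P):
    (c,s,a)=cv2.minAreaRect(P[:,:2].astype(np.float32)*1000); return np.round(c,1),np.round(s,1),round(a,1)
E
python3 - <<'E'
from h import *
p,d=snap('top'); W=cloud('top',d); H,S,V=masks(p); z=W[...,2]
def reg(n,m,x0,x1,y0,y1):
    m=m&(d>0)&(W[...,0]>x0)&(W[...,0]<x1)&(W[...,1]>y0)&(W[...,1]<y1)
    P=W[m]; print(n,len(P),rect(P),'z',np.percentile(P[:,2],[5,50,95]).round(4))
reg('base',(z>.003)&(z<.02),.40,.65,-.05,.26)
reg('blue',(H>95)&(H<125)&(S>90),.40,.66,-.05,.26)
reg('red',((H<8)|(H>172))&(z>.06),.38,.7,-.05,.35)
reg('high',(z>.06),.38,.7,.0,.35)
reg('box',(z>.045),.62,.70,-.14,-.05)
reg('boxblack',(z>.045),.62,.72,-.24,-.15)
for n in ['marker_black','marker_violet']:
    for o in ctrl.outline_of('top',n)[:4]:
        m=o['mask']&(d>0); 
        P=W[m]; P=P[(P[:,2]>.004)]
        if len(P)<5: continue
        c,s,a=rect(P)
        ax=np.linalg.svd(P[:,:2]-P[:,:2].mean(0),full_matrices=False)[2][0]
        t=(P[:,:2]-P[:,:2].mean(0))@ax; v=V[m][W[m][:,2]>.004]
        print(n,round(o['score'],2),c,s,ax.round(3),'V-',v[t<-.03].mean(),'V+',v[t>.03].mean())
E
```

```text
base 6255 (array([524.7, 105.2]), array([249.3, 309.5]), 0.0) z [0.0034 0.0068 0.0125]
blue 132 (array([559.2,  75.4]), array([  7.2, 178.1]), 5.2) z [0.013  0.0279 0.0334]
red 253 (array([521.9, 211.2]), array([106.8,  19.6]), 2.5) z [0.0716 0.0754 0.0823]
high 327 (array([593.1, 146.7]), array([ 86.7, 273.8]), 48.3) z [0.0705 0.0756 0.1018]
box 265 (array([669.7, -90.6]), array([45.9, 34.7]), 53.8) z [0.0526 0.0566 0.0597]
boxblack 265 (array([ 688.9, -195.3]), array([34.1, 46.4]), 24.2) z [0.0513 0.0567 0.0599]
marker_black 0.74 [ 576.7 -140.5] [ 13.5 122.3] [-0.713  0.701] V- 59.33898305084746 V+ 204.55172413793105
marker_black 0.56 [ 402.8 -288.2] [125.7  12.1] [-0.706 -0.709] V- 56.17741935483871 V+ 208.54237288135593
marker_violet 0.52 [ 523.6 -268. ] [107.7   9.8] [-0.973 -0.233] V- 123.36363636363636 V+ 174.47058823529412
```

>>> servo_tool(rows=[{"claw": 1, "linear": [3.4, -4.2, 0], "delta_rot": [0, 0, 0.0]}, {"claw": 1, "linear": [3.4, -4.2, 0], "delta_rot": [0, 0, 0.0]}, {"claw": 1, "linear": [3.4, -4.2, 0]}, {"claw": 1, "linear": [3.4, -4.2, 0]}, {"claw": 1, "linear": [3.4, -4.2, 0]}, {"claw": 1, "linear": [3.4, -4.2, 0]}, {"claw": 1, "linear": [3.4, -4.2, 0]}, {"claw": 1, "linear": [3.4, -4.2, 0]}, {"claw": 1, "linear": [3.4, -4.2, 0]}, {"claw": 1, "linear": [0, 0, 0]}])

```text
validation failed for argument at $.ro...
```

Run:
```python
from h import *
k=ctrl.get_calibration('wrist'); print(np.round(k['T_tool_cam'],3),k['fx'],k['cx'],k['cy'])
s=ctrl.state(); print(s['tcp_pos'],s['tcp_rot'])
p,d=snap('wrist','w1.png'); W=cloud('wrist',d)
for q in ['latch_knob','latch_pivot','pocket','lane0']:
    for o in ctrl.pinpoint('wrist',q)[:4]: print(q,round(o['score'],2),np.round(o['xy']),at(W,d,o['xy']))
np.savez('w1.npz',p=p,d=d,W=W)
```

```text
[[-0.    -0.962 -0.271  0.078]
 [ 1.    -0.     0.     0.   ]
 [-0.001 -0.271  0.962 -0.082]
 [ 0.     0.     0.     1.   ]] 309.70691628693146 321.020500531716 202.05273619152038
[0.19367035 0.51477993 0.30272481] [3.14148509e+00 1.87482150e-05 2.78176747e+00]
```

View pics/w1.png

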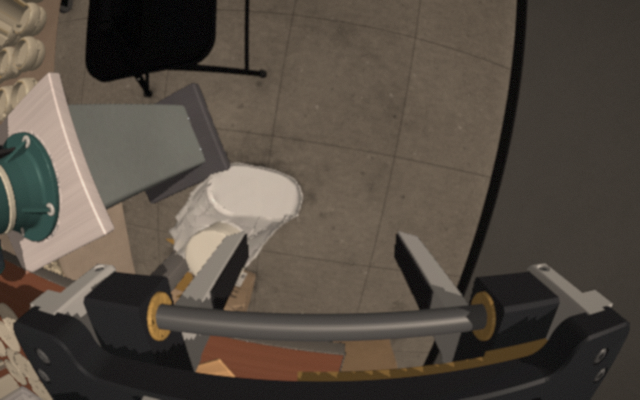

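The wrist view shows only floor, because it was taken before any move. The gripper hides rows below about 230, so the target must lie towards the top of the picture. I'll resend the move with every field filled in.

>>> servo_tool(rows=[{"claw": 1, "linear": [4.2, -4.2, 0.5], "delta_rot": [0, 0, 0]}, {"claw": 1, "linear": [4.2, -4.2, 0.5], "delta_rot": [0, 0, 0]}, {"claw": 1, "linear": [4.2, -4.2, 0.5], "delta_rot": [0, 0, 0]}, {"claw": 1, "linear": [4.2, -4.2, 0.5], "delta_rot": [0, 0, 0]}, {"claw": 1, "linear": [4.2, -4.2, 0.5], "delta_rot": [0, 0, 0]}, {"claw": 1, "linear": [4.2, -4.2, 0.5], "delta_rot": [0, 0, 0]}, {"claw": 1, "linear": [4.2, -4.2, 0.5], "delta_rot": [0, 0, 0]}, {"claw": 1, "linear": [4.2, -4.2, 0.5], "delta_rot": [0, 0, 0]}, {"claw": 1, "linear": [4.2, -4.2, 0.5], "delta_rot": [0, 0, 0]}, {"claw": 1, "linear": [0, 0, 0], "delta_rot": [0, 0, 0]}])

```text
time_s: 2.9
tcp_pos: [0.5739, 0.1335, 0.3468]
tcp_rot: [-3.141, -0.0, 2.776]
force: [0.4, 0.5, 0.1]
finger_gap: 0.094
grip_force: 0.0
```

Run:
```python
from h import *
s=ctrl.state(); print(s['tcp_pos'],s['tcp_rot'])
p,d=snap('wrist','w2.png'); W=cloud('wrist',d)
for q in ['latch_knob','latch_pivot','pocket','lane0']:
    for o in ctrl.pinpoint('wrist',q)[:4]: print(q,round(o['score'],2),np.round(o['xy']),at(W,d,o['xy']))
np.savez('w2.npz',p=p,d=d,W=W)
```

```text
[0.57392159 0.13352792 0.34676141] [-3.14055355e+00 -2.97087201e-04  2.77600361e+00]
latch_knob 0.79 [348.  78.] [0.4705 0.2045 0.1021]
latch_pivot 0.94 [380. 153.] [0.5612 0.2125 0.0783]
pocket 0.93 [355. 108.] [0.5035 0.2063 0.0698]
pocket 0.71 [115. 256.] [ 0.5732 -0.2573  0.0092]
lane0 0.82 [310. 133.] [0.5145 0.1419 0.0062]
lane0 0.76 [279. 146.] [0.5156 0.0956 0.0061]
lane0 0.74 [255. 162.] [0.5237 0.0556 0.0062]
lane0 0.72 [226. 178.] [0.5287 0.0066 0.0061]
```

View pics/w2.png

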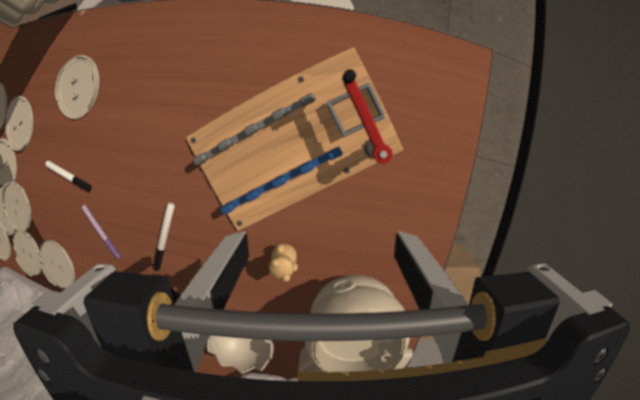

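The wrist view shows the whole rack, with the knob at (349,76), the pivot at (382,154), the blue rail from (222,210) to (340,152) and the grey rail from (197,160) to (312,98). The latch is about shut.

Run:
```python
from h import *
f=np.load('w2.npz'); p,d,W=f['p'],f['d'],f['W']; H,S,V=masks(p); z=W[...,2]; x=W[...,0]; y=W[...,1]
R=(d>0)&(x>.40)&(x<.63)&(y>-.06)&(y<.28)&(np.mgrid[:400,:640][0]<235)
m=R&(z>.0035)&(z<.0095); m=cv2.morphologyEx(m.astype(np.uint8),cv2.MORPH_OPEN,np.ones((5,5)))>0
n,l,st,_=cv2.connectedComponentsWithStats(m.astype(np.uint8)); m=l==1+st[1:,4].argmax()
print('base',rect(W[m]),np.median(z[m]))
b=R&(H>98)&(H<125)&(S>110)&(z>.026)&(z<.036); print('blue',rect(W[b]))
r=R&((H<8)|(H>172))&(S>150)&(z>.065)&(z<.085); P=W[r]; print('red',rect(P),np.median(P[:,2]))
k=R&(z>.096)&(z<.106); print('knob',rect(W[k]),k.sum())
w=R&(z>.018)&(z<.026)&(y>.15); print('walls',rect(W[w]))
print(np.median(z[(d>0)&(x>.45)&(x<.6)&(y<-.05)&(y>-.2)]))
```

```text
base (array([515.4, 113.6]), array([160.8, 270.2]), 5.7) 0.006089136156899377
blue (array([557.8,  79.5]), array([  9.5, 182.4]), 6.1)
red (array([523. , 214.5]), array([102.1,  23.1]), 1.0) 0.07437758234250069
knob (array([467.7, 207.4]), array([13.9, 13. ]), 70.9) 138
walls (array([516.6, 195.2]), array([99.1, 89.7]), 81.4)
-0.00015776422872093576
```

>>> servo_tool(rows=[{"claw": 0.6, "linear": [-3, 2, -2], "delta_rot": [0, 0, 0]}, {"claw": 0.6, "linear": [-4, 3, -3], "delta_rot": [0, 0, 0]}, {"claw": 0.6, "linear": [-3.6, 2.4, -3], "delta_rot": [0, 0, 0]}, {"claw": 0.6, "linear": [0, 0, -3], "delta_rot": [0, 0, 0]}, {"claw": 0.6, "linear": [0, 0, -3], "delta_rot": [0, 0, 0]}, {"claw": 0.6, "linear": [0, 0, -2.9], "delta_rot": [0, 0, 0]}, {"claw": 0.6, "linear": [0, 0, 0], "delta_rot": [0, 0, 0]}, {"claw": 0.6, "linear": [0, 0, 0], "delta_rot": [0, 0, 0]}])

```text
time_s: 4.15
tcp_pos: [0.4657, 0.2115, 0.1802]
tcp_rot: [3.14, 0.002, 2.783]
force: [-0.1, 0.7, 0.8]
finger_gap: 0.0564
grip_force: 0.0
```

>>> servo_tool(rows=[{"claw": 0.6, "linear": [0.2, -0.4, -0.2], "delta_rot": [0, 0, 0]}, {"claw": 0.05, "linear": [0, 0, 0], "delta_rot": [0, 0, 0]}, {"claw": 0.05, "linear": [0, 0, 0], "delta_rot": [0, 0, 0]}, {"claw": 0.05, "linear": [0, 0, 0], "delta_rot": [0, 0, 0]}, {"claw": 0.05, "linear": [0, 0, 0], "delta_rot": [0, 0, 0]}, {"claw": 0.05, "linear": [0, 0, 0], "delta_rot": [0, 0, 0]}])

```text
time_s: 4.9
tcp_pos: [0.4675, 0.2067, 0.1766]
tcp_rot: [-3.141, -0.0, 2.782]
force: [0.2, 0.4, -0.3]
finger_gap: 0.0132
grip_force: 30.0
```

>>> servo_tool(rows=[{"claw": 0.05, "linear": [0, 1.67, 0], "delta_rot": [0, 0, 0]}, {"claw": 0.05, "linear": [0.29, 1.65, 0], "delta_rot": [0, 0, 0]}, {"claw": 0.05, "linear": [0.57, 1.57, 0], "delta_rot": [0, 0, 0]}, {"claw": 0.05, "linear": [0.84, 1.45, 0], "delta_rot": [0, 0, 0]}, {"claw": 0.05, "linear": [1.08, 1.28, 0], "delta_rot": [0, 0, 0]}, {"claw": 0.05, "linear": [1.28, 1.08, 0], "delta_rot": [0, 0, 0]}, {"claw": 0.05, "linear": [1.45, 0.84, 0], "delta_rot": [0, 0, 0]}, {"claw": 0.05, "linear": [1.57, 0.57, 0], "delta_rot": [0, 0, 0]}, {"claw": 0.05, "linear": [1.65, 0.29, 0], "delta_rot": [0, 0, 0]}, {"claw": 0.05, "linear": [0, 0, 0], "delta_rot": [0, 0, 0]}])

```text
time_s: 6.15
tcp_pos: [0.5554, 0.3117, 0.1765]
tcp_rot: [-3.142, -0.0, 2.782]
force: [-0.8, -1.7, 1.8]
finger_gap: 0.0134
grip_force: 30.0
```

>>> servo_tool(rows=[{"claw": 0.5, "linear": [0, 0, 0], "delta_rot": [0, 0, 0]}, {"claw": 0.5, "linear": [0, 0, 0], "delta_rot": [0, 0, 0]}, {"claw": 0.7, "linear": [0, 0, 2], "delta_rot": [0, 0, 0]}, {"claw": 0.7, "linear": [0, 0, 4], "delta_rot": [0, 0, 0]}, {"claw": 0.7, "linear": [0, 0, 4], "delta_rot": [0, 0, -0.17]}, {"claw": 0.7, "linear": [0.6, -5, 2], "delta_rot": [0, 0, -0.17]}, {"claw": 0.7, "linear": [0.6, -5, 0], "delta_rot": [0, 0, -0.17]}, {"claw": 0.7, "linear": [0.6, -5, 0], "delta_rot": [0, 0, -0.17]}, {"claw": 0.7, "linear": [0.6, -5, 0], "delta_rot": [0, 0, -0.17]}, {"claw": 0.7, "linear": [0.6, -5, 0], "delta_rot": [0, 0, -0.17]}])

```text
time_s: 7.4
tcp_pos: [0.585, 0.0594, 0.2989]
tcp_rot: [3.138, 0.0, 1.756]
force: [0.9, 0.5, 0.2]
finger_gap: 0.0656
grip_force: 0.0
```

>>> servo_tool(rows=[{"claw": 0.7, "linear": [0.6, -5, 0], "delta_rot": [0, 0, -0.17]}, {"claw": 0.7, "linear": [0.6, -5, 0], "delta_rot": [0, 0, -0.17]}, {"claw": 0.7, "linear": [0.6, -5, 0], "delta_rot": [0, 0, -0.17]}, {"claw": 0.7, "linear": [0.6, -5, 0], "delta_rot": [0, 0, -0.17]}, {"claw": 0.7, "linear": [0, 0, 0], "delta_rot": [0, 0, -0.14]}, {"claw": 0.7, "linear": [0, 0, 0], "delta_rot": [0, 0, 0]}])

```text
time_s: 8.15
tcp_pos: [0.609, -0.1398, 0.2983]
tcp_rot: [3.14, -0.001, 0.942]
force: [-0.6, 0.1, -0.1]
finger_gap: 0.0657
grip_force: 0.0
```

Run:
```python
from h import *
s=ctrl.state(); print(s['time_s'],s['tcp_pos'],s['tcp_rot'],s['joint_positions'])
p,d=snap('wrist','w3.png'); W=cloud('wrist',d); np.savez('w3.npz',p=p,d=d,W=W)
H,S,V=masks(p); z=W[...,2]; x=W[...,0]; y=W[...,1]
m=(d>0)&(z>.052)&(z<.062)&(x>.6)&(x<.73)&(y>-.15)&(y<-.04); m&=np.mgrid[:400,:640][0]<235
print('box',m.sum(),rect(W[m]),np.median(z[m]),V[m].mean())
m=(d>0)&(z>.085)&(x>.4)&(x<.75)&(y>.15)&(y<.4); m&=np.mgrid[:400,:640][0]<235
if m.sum()>5: print('knob',m.sum(),rect(W[m]))
```

```text
8.15 [ 0.6089881  -0.13983031  0.29825987] [ 3.13960698e+00 -1.00086892e-03  9.42385598e-01] [-3.16546871e-01  2.54614293e-01  1.18691162e+00  3.46108470e-04
  1.69786974e+00  3.11909091e-01]
box 1449 (array([687.2, -96.2]), array([53.5, 83.5]), 74.5) 0.055749780506259006 178.05659075224293
```

View pics/w3.png

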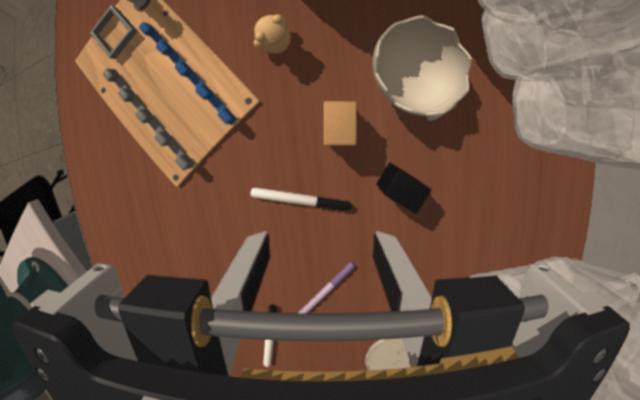

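The box is at (340,123) and lines up with the gripper. The shell spilled into my mask, so I'll redo the fit on the box alone. I'll also place the markers from this view.

```bash
cat >> h.py <<'E'
def comp(m,c,r):
    n,l=cv2.connectedComponents(m.astype(np.uint8)); return (l==l[r,c])&m
E
python3 - <<'E'
from h import *
f=np.load('w3.npz'); p,d,W=f['p'],f['d'],f['W']; z=W[...,2]
m=comp((d>0)&(z>.0525)&(z<.062),340,120); print('box',m.sum(),rect(W[m]))
m=comp((d>0)&(z>.006)&(z<.03),290,198); print('blk',m.sum(),rect(W[m]))
E
```

```text
box 1406 (array([669.7, -91.4]), array([45.5, 33.5]), 54.2)
blk 1006 (array([ 577.5, -142.3]), array([ 14.1, 126.8]), 45.9)
```

>>> servo_tool(rows=[{"claw": 0.58, "linear": [2, 1.6, -3], "delta_rot": [0, 0, 0]}, {"claw": 0.58, "linear": [2.1, 1.6, -3], "delta_rot": [0, 0, 0]}, {"claw": 0.58, "linear": [2, 1.65, -2], "delta_rot": [0, 0, 0]}, {"claw": 0.58, "linear": [0, 0, 0], "delta_rot": [0, 0, 0]}, {"claw": 0.58, "linear": [0, 0, -1], "delta_rot": [0, 0, 0]}])

```text
time_s: 8.82
tcp_pos: [0.6704, -0.0906, 0.2091]
tcp_rot: [3.138, -0.001, 0.944]
force: [-0.4, -0.3, 0.8]
finger_gap: 0.0543
grip_force: 0.0
```

>>> servo_tool(rows=[{"claw": 0.58, "linear": [0, -0.05, -3], "delta_rot": [0, 0, 0]}, {"claw": 0.58, "linear": [0, 0, -3], "delta_rot": [0, 0, 0]}, {"claw": 0.58, "linear": [0, 0, -2], "delta_rot": [0, 0, 0]}, {"claw": 0.58, "linear": [0, 0, 0], "delta_rot": [0, 0, 0]}, {"claw": 0.2, "linear": [0, 0, 0], "delta_rot": [0, 0, 0]}, {"claw": 0.2, "linear": [0, 0, 0], "delta_rot": [0, 0, 0]}, {"claw": 0.2, "linear": [0, 0, 0], "delta_rot": [0, 0, 0]}, {"claw": 0.2, "linear": [0, 0, 0], "delta_rot": [0, 0, 0]}])

```text
time_s: 9.82
tcp_pos: [0.6707, -0.0914, 0.1285]
tcp_rot: [3.139, -0.001, 0.942]
force: [-0.4, -0.1, 4.8]
finger_gap: 0.034
grip_force: 30.0
```

>>> servo_tool(rows=[{"claw": 0.2, "linear": [0, 0, 3], "delta_rot": [0, 0, 0]}, {"claw": 0.2, "linear": [0, 0, 4], "delta_rot": [0, 0, 0]}, {"claw": 0.2, "linear": [0, 0, 4], "delta_rot": [0, 0, 0]}, {"claw": 0.2, "linear": [-2, 3.5, 1], "delta_rot": [0, 0, 0.1]}, {"claw": 0.2, "linear": [-3, 5.3, 0], "delta_rot": [0, 0, 0.13]}, {"claw": 0.2, "linear": [-3, 5.3, 0], "delta_rot": [0, 0, 0.13]}, {"claw": 0.2, "linear": [-3, 5.3, 0], "delta_rot": [0, 0, 0.13]}, {"claw": 0.2, "linear": [-3, 5.3, 0], "delta_rot": [0, 0, 0.13]}, {"claw": 0.2, "linear": [-2.5, 5.45, 0], "delta_rot": [0, 0, 0.11]}, {"claw": 0.2, "linear": [0, 0, 0], "delta_rot": [0, 0, 0]}])

```text
time_s: 11.08
tcp_pos: [0.5028, 0.2137, 0.2466]
tcp_rot: [-3.141, -0.001, 1.678]
force: [-0.4, -0.5, -1.1]
finger_gap: 0.0336
grip_force: 30.0
```

Run:
```python
from h import *
s=ctrl.state(); print(s['time_s'],s['tcp_pos'],s['tcp_rot'],s['finger_gap'],s['grip_force'],s['force'])
p,d=snap('wrist','w4.png'); W=cloud('wrist',d)
p,d=snap('scene','s4.png')
cv2.imwrite('pics/both4.png',np.hstack([cv2.imread('pics/w4.png'),cv2.resize(p[120:300,180:460],(0,0),fx=400/180,fy=400/180)])[:,::1][:, :1264])
b=cv2.imread('pics/both4.png'); cv2.imwrite('pics/both4.png',cv2.resize(b,(800,int(800*b.shape[0]/b.shape[1]))))
```

```text
11.075 [0.50283808 0.21365457 0.24657766] [-3.14101383e+00 -9.34117384e-04  1.67836464e+00] 0.03356758200446766 29.996966421604156 [-0.38805994 -0.53848703 -1.08951019]
```

View pics/both4.png

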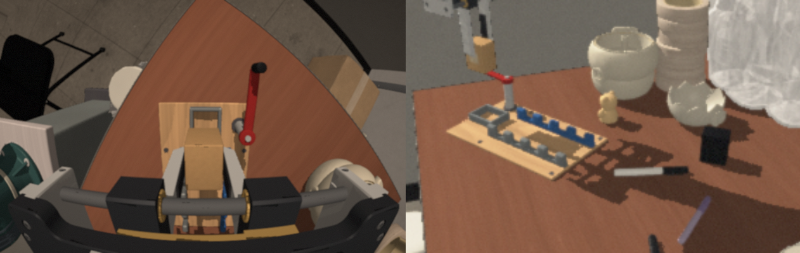

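The box is held upright over the rack and the latch is clear on the +y side. I'll centre it, then measure the pocket walls and the box's top from here.

>>> servo_tool(rows=[{"claw": 0.2, "linear": [0, 0, -2], "delta_rot": [0, 0, 0]}, {"claw": 0.2, "linear": [0, 0, -2], "delta_rot": [0, 0, 0]}, {"claw": 0.2, "linear": [0, 0, 0], "delta_rot": [0, 0, 0]}])

```text
time_s: 11.55
tcp_pos: [0.5048, 0.2084, 0.2045]
tcp_rot: [-3.137, 0.001, 1.669]
force: [-0.6, -0.1, -0.3]
finger_gap: 0.0337
grip_force: 30.0
```

Run:
```python
from h import *
s=ctrl.state(); t=s['tcp_pos']; print(t,s['tcp_rot'])
p,d=snap('wrist'); W=cloud('wrist',d); z=W[...,2]; ok=d>0
c=np.array([.5154,.1136]); a=np.radians(5.8); R=np.array([[np.cos(a),-np.sin(a)],[np.sin(a),np.cos(a)]])
L=((W[...,:2]-c)@R)*1000   # rack frame
m=ok&(np.abs(z-.022)<.003)&(np.abs(L[...,0])<40)&(L[...,1]>60)&(L[...,1]<140)
print('wall tops rack-frame',m.sum(),[np.percentile(L[m][:,i],[1,99]).round(1) for i in (0,1)])
m=ok&(np.abs(z-.006)<.0025)&(np.abs(L[...,0])<100)&(L[...,1]>80)&(L[...,1]<160)
print('base',m.sum(),[np.percentile(L[m][:,i],[.5,99.5]).round(1) for i in (0,1)])
bz=t[2]-.1285+.056
m=ok&(np.abs(z-bz)<.006)&(np.abs(L[...,0])<45)&(np.abs(L[...,1]-97)<50)
m&=(cv2.cvtColor(p,cv2.COLOR_BGR2HSV)[...,1]>70)
print('boxtop',m.sum(),[np.percentile(L[m][:,i],[2,98]).round(1) for i in (0,1)],np.median(z[m]),bz,'tcp in rack',((t[:2]-c)@R*1000).round(1))
```

```text
[0.50478462 0.20842343 0.20450248] [-3.13720288e+00  1.35712677e-03  1.66886786e+00]
wall tops rack-frame 844 [array([-22.9,  28.1]), array([ 85.4, 127.3])]
base 6036 [array([-76.8,  71.2]), array([ 80.6, 133.4])]
boxtop 4603 [array([-16.2,  16.9]), array([ 72.2, 116.2])] 0.13318821027616157 0.13200248233032488 tcp in rack [-1.  95.4]
```

>>> servo_tool(rows=[{"claw": 0.2, "linear": [0, 0.22, -1.5], "delta_rot": [0, 0, 0]}, {"claw": 0.2, "linear": [0, 0, -2], "delta_rot": [0, 0, 0]}, {"claw": 0.2, "linear": [0, 0, -1], "delta_rot": [0, 0, 0]}, {"claw": 0.2, "linear": [0, 0, 0], "delta_rot": [0, 0, 0]}, {"claw": 0.2, "linear": [0, 0, -0.6], "delta_rot": [0, 0, 0]}, {"claw": 0.2, "linear": [0, 0, -0.6], "delta_rot": [0, 0, 0]}])

```text
time_s: 12.35
tcp_pos: [0.5053, 0.2126, 0.1501]
tcp_rot: [3.14, -0.0, 1.672]
force: [-0.1, 0.4, -0.1]
finger_gap: 0.0336
grip_force: 30.0
```

>>> servo_tool(rows=[{"claw": 0.2, "linear": [0, -0.1, -0.4], "delta_rot": [0, 0, 0]}, {"claw": 0.2, "linear": [0, 0, -0.4], "delta_rot": [0, 0, 0]}, {"claw": 0.2, "linear": [0, 0, -0.4], "delta_rot": [0, 0, 0]}, {"claw": 0.2, "linear": [0, 0, -0.2], "delta_rot": [0, 0, 0]}, {"claw": 0.2, "linear": [0, 0, 0], "delta_rot": [0, 0, 0]}])

```text
time_s: 12.98
tcp_pos: [0.5049, 0.2115, 0.1355]
tcp_rot: [-3.141, 0.0, 1.672]
force: [-0.7, -0.0, -0.2]
finger_gap: 0.0338
grip_force: 30.0
```

>>> servo_tool(rows=[{"claw": 0.2, "linear": [0, 0, -0.1], "delta_rot": [0, 0, 0]}, {"claw": 0.48, "linear": [0, 0, 0], "delta_rot": [0, 0, 0]}, {"claw": 0.48, "linear": [0, 0, 0], "delta_rot": [0, 0, 0]}, {"claw": 0.48, "linear": [0, 0, 0], "delta_rot": [0, 0, 0]}, {"claw": 0.48, "linear": [0, 0, 2], "delta_rot": [0, 0, 0]}, {"claw": 0.48, "linear": [0, 0, 4], "delta_rot": [0, 0, 0]}, {"claw": 0.48, "linear": [0, 0, 4], "delta_rot": [0, 0, 0]}, {"claw": 0.48, "linear": [0, -4, 4], "delta_rot": [0, 0, 0]}, {"claw": 0.48, "linear": [0, -4, 0], "delta_rot": [0, 0, 0]}, {"claw": 0.48, "linear": [0, 0, 0], "delta_rot": [0, 0, 0]}])

```text
time_s: 14.22
tcp_pos: [0.5052, 0.1297, 0.2756]
tcp_rot: [3.14, 0.0, 1.668]
force: [-0.5, 0.2, 0.0]
finger_gap: 0.0453
grip_force: 0.0
```

Run:
```python
from h import *
s=ctrl.state(); t=s['tcp_pos']; print(t,s['tcp_rot'])
p,d=snap('wrist','w5.png'); W=cloud('wrist',d); z=W[...,2]; ok=d>0
c=np.array([.5154,.1136]); a=np.radians(5.8); R=np.array([[np.cos(a),-np.sin(a)],[np.sin(a),np.cos(a)]])
L=((W[...,:2]-c)@R)*1000
m=ok&(z>.045)&(z<.068)&(np.abs(L[...,0])<40)&(np.abs(L[...,1]-97)<45)
m=cv2.morphologyEx(m.astype(np.uint8),cv2.MORPH_OPEN,np.ones((3,3)))>0
print('boxtop',m.sum(),rect(np.c_[L[m],0*L[m][:,:1]]/1000),np.percentile(z[m],[5,50,95]).round(4))
m=ok&(z>.097)&(z<.106)&(np.abs(W[...,0]-.55)<.1)&(W[...,1]>.25); m&=np.mgrid[:400,:640][0]<230
print('knob',m.sum(),rect(W[m]))
```

```text
[0.5051962  0.12968312 0.27564806] [3.13974353e+00 2.77297211e-04 1.66825810e+00]
boxtop 1671 (array([ 0.4, 97.4]), array([34. , 44.4]), 0.4) [0.06   0.0612 0.0624]
knob 186 (array([560.7, 310.4]), array([13.2, 13.3]), 85.1)
```

>>> servo_tool(rows=[{"claw": 0.5, "linear": [1.4, 4.5, 0], "delta_rot": [0, 0, 0]}, {"claw": 0.5, "linear": [1.4, 4.5, 0], "delta_rot": [0, 0, 0]}, {"claw": 0.5, "linear": [1.4, 4.5, 0], "delta_rot": [0, 0, 0]}, {"claw": 0.5, "linear": [1.35, 4.57, 0], "delta_rot": [0, 0, 0]}, {"claw": 0.5, "linear": [0, 0, -2.5], "delta_rot": [0, 0, 0]}, {"claw": 0.5, "linear": [0, 0, -2.5], "delta_rot": [0, 0, 0]}, {"claw": 0.5, "linear": [0, 0, -2.5], "delta_rot": [0, 0, 0]}, {"claw": 0.5, "linear": [0, 0, -2.2], "delta_rot": [0, 0, 0]}, {"claw": 0.5, "linear": [0, 0, 0], "delta_rot": [0, 0, 0]}])

```text
time_s: 15.4
tcp_pos: [0.5586, 0.3129, 0.1741]
tcp_rot: [-3.135, 0.002, 1.673]
force: [0.6, -0.1, -0.9]
finger_gap: 0.0469
grip_force: 0.0
```

>>> servo_tool(rows=[{"claw": 0.05, "linear": [0, 0, 0], "delta_rot": [0, 0, 0]}, {"claw": 0.05, "linear": [0, 0, 0], "delta_rot": [0, 0, 0]}, {"claw": 0.05, "linear": [0, 0, 0], "delta_rot": [0, 0, 0]}, {"claw": 0.05, "linear": [0, 0, 0], "delta_rot": [0, 0, 0]}])

```text
time_s: 15.9
tcp_pos: [0.5607, 0.3123, 0.1785]
tcp_rot: [3.14, -0.001, 1.672]
force: [0.5, -0.9, 1.7]
finger_gap: 0.0134
grip_force: 30.0
```

>>> servo_tool(rows=[{"claw": 0.05, "linear": [-1.66, -0.2, 0], "delta_rot": [0, 0, 0]}, {"claw": 0.05, "linear": [-1.6, -0.49, 0], "delta_rot": [0, 0, 0]}, {"claw": 0.05, "linear": [-1.49, -0.76, 0], "delta_rot": [0, 0, 0]}, {"claw": 0.05, "linear": [-1.34, -1.01, 0], "delta_rot": [0, 0, 0]}, {"claw": 0.05, "linear": [-1.14, -1.22, 0], "delta_rot": [0, 0, 0]}, {"claw": 0.05, "linear": [-0.91, -1.4, 0], "delta_rot": [0, 0, 0]}, {"claw": 0.05, "linear": [-0.65, -1.54, 0], "delta_rot": [0, 0, 0]}, {"claw": 0.05, "linear": [-0.38, -1.63, 0], "delta_rot": [0, 0, 0]}, {"claw": 0.05, "linear": [-0.09, -1.67, 0], "delta_rot": [0, 0, 0]}, {"claw": 0.05, "linear": [0.05, -0.73, 0], "delta_rot": [0, 0, 0]}])

```text
time_s: 17.15
tcp_pos: [0.4684, 0.2041, 0.1787]
tcp_rot: [3.141, 0.0, 1.67]
force: [-1.4, 3.2, 5.3]
finger_gap: 0.0135
grip_force: 30.0
```

>>> servo_tool(rows=[{"claw": 0.05, "linear": [0, 0, 0], "delta_rot": [0, 0, 0]}, {"claw": 0.05, "linear": [0, -0.1, 0], "delta_rot": [0, 0, 0]}, {"claw": 0.05, "linear": [0, 0, 0], "delta_rot": [0, 0, 0]}])

```text
time_s: 17.52
tcp_pos: [0.4685, 0.2029, 0.1787]
tcp_rot: [-3.142, 0.002, 1.669]
force: [-1.0, 0.4, 6.8]
finger_gap: 0.013
grip_force: 30.0
```

>>> servo_tool(rows=[{"claw": 0.5, "linear": [0, 0, 0], "delta_rot": [0, 0, 0]}, {"claw": 0.5, "linear": [0, 0, 0], "delta_rot": [0, 0, 0]}, {"claw": 0.5, "linear": [0, 0, 3], "delta_rot": [0, 0, 0]}, {"claw": 0.5, "linear": [0, 0, 4], "delta_rot": [0, 0, 0]}, {"claw": 0.5, "linear": [0, 0, 4], "delta_rot": [0, 0, 0]}, {"claw": 0.5, "linear": [2.1, -5, 0.2], "delta_rot": [0, 0, 0.1]}, {"claw": 0.5, "linear": [2.1, -5, 0.2], "delta_rot": [0, 0, 0.1]}, {"claw": 0.5, "linear": [2.1, -5, 0.2], "delta_rot": [0, 0, 0.1]}, {"claw": 0.5, "linear": [2.1, -5, 0.2], "delta_rot": [0, 0, 0.1]}, {"claw": 0.5, "linear": [2.1, -5, 0.2], "delta_rot": [0, 0, 0.1]}])

```text
time_s: 18.77
tcp_pos: [0.5734, -0.0475, 0.2968]
tcp_rot: [-3.14, -0.001, 2.174]
force: [-0.3, 0.2, 0.2]
finger_gap: 0.0472
grip_force: 0.0
```

>>> servo_tool(rows=[{"claw": 0.5, "linear": [2.1, -5, 0], "delta_rot": [0, 0, 0.1]}, {"claw": 0.5, "linear": [2.1, -5, 0], "delta_rot": [0, 0, 0.1]}, {"claw": 0.5, "linear": [1.9, -5.1, 0], "delta_rot": [0, 0, 0]}, {"claw": 0.5, "linear": [0, 0, 0], "delta_rot": [0, 0, 0]}])

```text
time_s: 19.27
tcp_pos: [0.6341, -0.2006, 0.2946]
tcp_rot: [-3.139, -0.003, 2.366]
force: [-0.5, 0.3, 0.3]
finger_gap: 0.0469
grip_force: 0.0
```

```bash
cat >> h.py <<'E'
def markers(f=None,names=('marker_black','marker_violet')):
    p,d=snap('wrist',f); W=cloud('wrist',d); v=np.mgrid[:400,:640][0]; V=masks(p)[2]
    for n in names:
        for o in ctrl.outline_of('wrist',n)[:3]:
            m=o['mask']&(d>0)&(W[...,2]>.006)&(W[...,2]<.035)
            if m.sum()<60: continue
            P=W[m]; q=P[:,:2]-P[:,:2].mean(0); ax=np.linalg.svd(q,full_matrices=False)[2][0]; t=q@ax; g=V[m]
            if g[t>.02].mean()>g[t<-.02].mean(): ax=-ax
            print(n,round(o['score'],2),np.round(o['rect']),m.sum(),rect(P),'z95',np.percentile(P[:,2],95).round(4),'cap dir deg',np.degrees(np.arctan2(ax[1],ax[0])).round(1))
    return p,d,W
E
python3 - <<'E'
from h import *
s=ctrl.state(); print(s['time_s'],s['tcp_pos'],s['tcp_rot'])
p,d,W=markers('w6.png'); z=W[...,2]
m=(d>0)&(z>.097)&(z<.106)&(np.abs(W[...,0]-.48)<.06)&(np.abs(W[...,1]-.21)<.06)
if m.sum()>5: print('knob',m.sum(),rect(W[m]))
E
```

```text
19.275 [ 0.63412635 -0.20056571  0.29456084] [-3.13856282 -0.00338949  2.36620378]
marker_black 0.83 [150. 105.  83.  18.] 715 (array([ 402. , -287.8]), array([126.7,  12.8]), 45.1) z95 0.014 cap dir deg 45.1
marker_black 0.68 [324. 118.  12. 104.] 1037 (array([ 577.7, -140.5]), array([ 13.1, 126.6]), 45.6) z95 0.0142 cap dir deg -44.4
marker_violet 0.88 [222. 157.  76.  51.] 687 (array([ 523.3, -266.7]), array([115.7,  11.1]), 13.4) z95 0.0116 cap dir deg 13.2
```

View pics/w6.png

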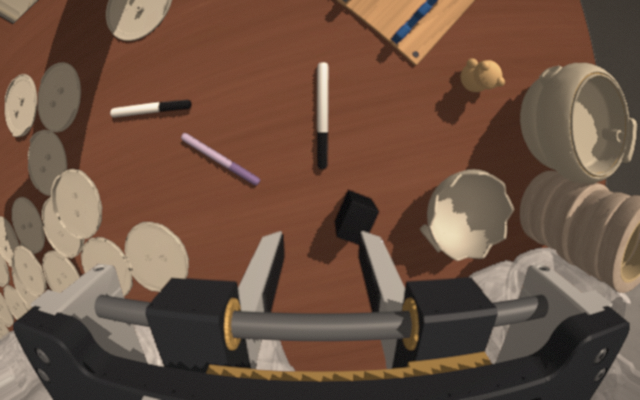

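The near black marker is at (323,115), the far one at (150,105) and the violet at (220,158), all as first measured. Picking up the near black one.

>>> servo_tool(rows=[{"claw": 0.4, "linear": [-1.9, 2, -4], "delta_rot": [0, 0, 0]}, {"claw": 0.4, "linear": [-1.9, 2, -4], "delta_rot": [0, 0, 0]}, {"claw": 0.4, "linear": [-1.85, 1.95, -4], "delta_rot": [0, 0, 0]}, {"claw": 0.4, "linear": [0, 0, -3], "delta_rot": [0, 0, 0]}, {"claw": 0.4, "linear": [0, 0, -2], "delta_rot": [0, 0, 0]}, {"claw": 0.4, "linear": [0, 0, 0], "delta_rot": [0, 0, 0]}, {"claw": 0.4, "linear": [0, 0, 0], "delta_rot": [0, 0, 0]}])

```text
time_s: 20.3
tcp_pos: [0.5783, -0.1361, 0.1292]
tcp_rot: [3.141, 0.002, 2.373]
force: [0.4, -0.3, 0.2]
finger_gap: 0.0377
grip_force: 0.0
```

>>> servo_tool(rows=[{"claw": 0.4, "linear": [-0.05, -0.45, -1], "delta_rot": [0, 0, 0]}, {"claw": 0.4, "linear": [0, 0, -1], "delta_rot": [0, 0, 0]}, {"claw": 0.4, "linear": [0, 0, -0.8], "delta_rot": [0, 0, 0]}, {"claw": 0.4, "linear": [0, 0, 0], "delta_rot": [0, 0, 0]}, {"claw": 0, "linear": [0, 0, 0], "delta_rot": [0, 0, 0]}, {"claw": 0, "linear": [0, 0, 0], "delta_rot": [0, 0, 0]}, {"claw": 0, "linear": [0, 0, 0], "delta_rot": [0, 0, 0]}, {"claw": 0, "linear": [0, 0, 0], "delta_rot": [0, 0, 0]}])

```text
time_s: 21.3
tcp_pos: [0.5775, -0.1414, 0.1]
tcp_rot: [3.141, 0.001, 2.372]
force: [-0.2, 0.3, 1.0]
finger_gap: 0.0129
grip_force: 30.0
```

>>> servo_tool(rows=[{"claw": 0, "linear": [0, 0, 3], "delta_rot": [0, 0, 0]}, {"claw": 0, "linear": [0, 0, 4], "delta_rot": [0, 0, 0]}, {"claw": 0, "linear": [-0.9, 3.4, 2], "delta_rot": [0, 0, 0.12]}, {"claw": 0, "linear": [-0.9, 3.4, 0], "delta_rot": [0, 0, 0.125]}, {"claw": 0, "linear": [-0.9, 3.4, 0], "delta_rot": [0, 0, 0.125]}, {"claw": 0, "linear": [-0.9, 3.4, 0], "delta_rot": [0, 0, 0.125]}, {"claw": 0, "linear": [-0.9, 3.4, 0], "delta_rot": [0, 0, 0.125]}, {"claw": 0, "linear": [-0.9, 3.4, 0], "delta_rot": [0, 0, 0.125]}, {"claw": 0, "linear": [-0.64, 3.4, 0], "delta_rot": [0, 0, 0.125]}, {"claw": 0, "linear": [0, 0, 0], "delta_rot": [0, 0, 0]}])

```text
time_s: 22.55
tcp_pos: [0.5164, 0.0984, 0.1898]
tcp_rot: [3.141, 0.0, -3.038]
force: [-0.0, -0.5, -0.4]
finger_gap: 0.0129
grip_force: 30.0
```

>>> servo_tool(rows=[{"claw": 0, "linear": [0, 0, -2], "delta_rot": [0, 0, 0]}, {"claw": 0, "linear": [0, 0, 0], "delta_rot": [0, 0, 0]}, {"claw": 0, "linear": [0, 0, 0], "delta_rot": [0, 0, 0]}])

```text
time_s: 22.92
tcp_pos: [0.5173, 0.0959, 0.1701]
tcp_rot: [-3.141, 0.0, -3.043]
force: [0.3, 0.7, 0.6]
finger_gap: 0.0126
grip_force: 30.0
```

Run:
```python
from h import *
s=ctrl.state(); print(s['time_s'],s['tcp_pos'],s['tcp_rot'],s['finger_gap'],s['grip_force'])
p,d=snap('wrist','w7.png'); W=cloud('wrist',d); z=W[...,2]
m=(d>0)&(z>.097)&(z<.106)&(np.abs(W[...,0]-.48)<.06)&(np.abs(W[...,1]-.21)<.06)
if m.sum()>5: print('knob',m.sum(),rect(W[m]))
```

```text
22.925 [0.51728541 0.09593833 0.17009882] [-3.14139835e+00  3.26031418e-04 -3.04297564e+00] 0.012618801401880929 29.999587833881378
knob 399 (array([469.6, 203.5]), array([14. , 13.5]), 29.8)
```

View pics/w7.png

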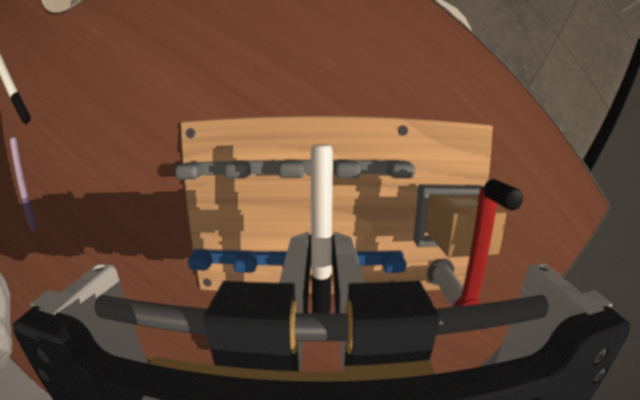

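The marker is over its lane: its tail at (321,150) sits between the grey teeth at (292,170) and (348,170). The latch lies over the box. Lowering.

>>> servo_tool(rows=[{"claw": 0, "linear": [0, 0.08, -2], "delta_rot": [0, 0, 0]}, {"claw": 0, "linear": [0, 0, -1.5], "delta_rot": [0, 0, 0]}, {"claw": 0, "linear": [0, 0, -1], "delta_rot": [0, 0, 0]}, {"claw": 0, "linear": [0, 0, -0.9], "delta_rot": [0, 0, 0]}, {"claw": 0, "linear": [0, 0, 0], "delta_rot": [0, 0, 0]}])

```text
time_s: 23.6
tcp_pos: [0.5166, 0.0974, 0.115]
tcp_rot: [3.142, -0.001, -3.041]
force: [0.2, 1.0, -0.4]
finger_gap: 0.013
grip_force: 30.0
```

>>> servo_tool(rows=[{"claw": 0.3, "linear": [0, 0, 0], "delta_rot": [0, 0, 0]}, {"claw": 0.3, "linear": [0, 0, 0], "delta_rot": [0, 0, 0]}, {"claw": 0.3, "linear": [0, 0, 2], "delta_rot": [0, 0, 0]}, {"claw": 0.3, "linear": [0, 0, 4], "delta_rot": [0, 0, 0]}, {"claw": 0.35, "linear": [0, 0, 5], "delta_rot": [0, 0, 0]}, {"claw": 0.35, "linear": [1.4, -5.7, 5], "delta_rot": [0, 0, 0.03]}, {"claw": 0.35, "linear": [1.4, -5.8, 0], "delta_rot": [0, 0, 0.05]}, {"claw": 0.35, "linear": [1.4, -5.8, 0], "delta_rot": [0, 0, 0.05]}, {"claw": 0.35, "linear": [1.4, -5.8, 0], "delta_rot": [0, 0, 0]}, {"claw": 0.35, "linear": [1.4, -5.8, 0], "delta_rot": [0, 0, 0]}])

```text
time_s: 24.85
tcp_pos: [0.5846, -0.1826, 0.2669]
tcp_rot: [-3.141, 0.001, -2.911]
force: [1.0, -1.3, -1.0]
finger_gap: 0.0329
grip_force: 0.0
```

>>> servo_tool(rows=[{"claw": 0.35, "linear": [1.4, -5.7, 0], "delta_rot": [0, 0, 0]}, {"claw": 0.35, "linear": [0, 0, 0], "delta_rot": [0, 0, 0]}, {"claw": 0.35, "linear": [0, 0, 0], "delta_rot": [0, 0, 0]}])

```text
time_s: 25.22
tcp_pos: [0.5982, -0.2375, 0.2662]
tcp_rot: [3.141, 0.0, -2.912]
force: [0.2, 0.5, 0.3]
finger_gap: 0.0324
grip_force: 0.0
```

Run:
```python
from h import *
s=ctrl.state(); print(s['time_s'],s['tcp_pos'],s['tcp_rot'],s['joint_positions'])
markers('w8.png')
```

```text
25.225 [ 0.59822084 -0.23749795  0.26618073] [ 3.14068263e+00  1.51210817e-05 -2.91173956e+00] [-4.66254516e-01  3.05663692e-01  1.18658561e+00  7.10219323e-04
  1.64991526e+00 -2.26684801e+00]
marker_black 0.77 [568. 192.  30.  82.] 757 (array([517.1, 101.2]), array([125.4,  45.9]), 6.7) z95 0.0278 cap dir deg 5.4
marker_violet 0.55 [309. 111.  11. 107.] 878 (array([ 522.6, -269.4]), array([115.3,  10.2]), 12.5) z95 0.0115 cap dir deg 13.3
marker_violet 0.26 [326.  28.  47.  54.] 691 (array([ 419.3, -272.8]), array([77.9, 13.1]), 45.5) z95 0.0138 cap dir deg 45.6
```

>>> servo_tool(rows=[{"claw": 0.35, "linear": [-2.5, -1, -4], "delta_rot": [0, 0, 0]}, {"claw": 0.35, "linear": [-2.5, -1, -4], "delta_rot": [0, 0, 0]}, {"claw": 0.35, "linear": [-2.55, -1.1, -4], "delta_rot": [0, 0, 0]}, {"claw": 0.35, "linear": [0, 0, -1.6], "delta_rot": [0, 0, 0]}, {"claw": 0.35, "linear": [0, 0, 0], "delta_rot": [0, 0, 0]}, {"claw": 0.35, "linear": [0, 0, 0], "delta_rot": [0, 0, 0]}])

```text
time_s: 26.12
tcp_pos: [0.5247, -0.2687, 0.1325]
tcp_rot: [-3.139, 0.003, -2.91]
force: [0.3, -0.1, -0.0]
finger_gap: 0.0329
grip_force: 0.0
```

>>> servo_tool(rows=[{"claw": 0.35, "linear": [-0.15, 0, -1.3], "delta_rot": [0, 0, 0]}, {"claw": 0.35, "linear": [0, 0, -1.2], "delta_rot": [0, 0, 0]}, {"claw": 0.35, "linear": [0, 0, -0.8], "delta_rot": [0, 0, 0]}, {"claw": 0.35, "linear": [0, 0, 0], "delta_rot": [0, 0, 0]}, {"claw": 0, "linear": [0, 0, 0], "delta_rot": [0, 0, 0]}, {"claw": 0, "linear": [0, 0, 0], "delta_rot": [0, 0, 0]}, {"claw": 0, "linear": [0, 0, 0], "delta_rot": [0, 0, 0]}, {"claw": 0, "linear": [0, 0, 0], "delta_rot": [0, 0, 0]}])

```text
time_s: 27.12
tcp_pos: [0.5216, -0.2689, 0.0975]
tcp_rot: [-3.141, 0.001, -2.911]
force: [-0.2, 0.4, 4.0]
finger_gap: 0.0103
grip_force: 30.4
```

>>> servo_tool(rows=[{"claw": 0, "linear": [0, 0, 3], "delta_rot": [0, 0, 0]}, {"claw": 0, "linear": [0, 0, 4], "delta_rot": [0, 0, 0]}, {"claw": 0, "linear": [0, 4.6, 2], "delta_rot": [0, 0, -0.03]}, {"claw": 0, "linear": [0, 4.6, 0], "delta_rot": [0, 0, -0.05]}, {"claw": 0, "linear": [0, 4.6, 0], "delta_rot": [0, 0, -0.05]}, {"claw": 0, "linear": [0, 4.6, 0], "delta_rot": [0, 0, 0]}, {"claw": 0, "linear": [0, 4.6, 0], "delta_rot": [0, 0, 0]}, {"claw": 0, "linear": [0, 4.6, 0], "delta_rot": [0, 0, 0]}, {"claw": 0, "linear": [0, 4.7, 0], "delta_rot": [0, 0, 0]}, {"claw": 0, "linear": [0, 0, 0], "delta_rot": [0, 0, 0]}])

```text
time_s: 28.38
tcp_pos: [0.5205, 0.0569, 0.1861]
tcp_rot: [3.141, -0.002, -3.037]
force: [-0.0, -0.3, -0.8]
finger_gap: 0.0101
grip_force: 30.0
```

>>> servo_tool(rows=[{"claw": 0, "linear": [0, 0, -1.5], "delta_rot": [0, 0, 0]}, {"claw": 0, "linear": [0, 0, 0], "delta_rot": [0, 0, 0]}, {"claw": 0, "linear": [0, 0, 0], "delta_rot": [0, 0, 0]}])

```text
time_s: 28.75
tcp_pos: [0.5212, 0.0531, 0.1716]
tcp_rot: [3.142, -0.001, -3.043]
force: [0.0, 0.0, 0.0]
finger_gap: 0.0104
grip_force: 30.0
```

Run:
```python
from h import *
s=ctrl.state(); print(s['time_s'],s['tcp_pos'],s['tcp_rot'],s['finger_gap'],s['grip_force'])
snap('wrist','w9.png')
```

```text
28.75 [0.52116144 0.05313949 0.17158166] [ 3.14158330e+00 -1.24533456e-03 -3.04328729e+00] 0.010350600293959093 29.999904334545135
```

View pics/w9.png

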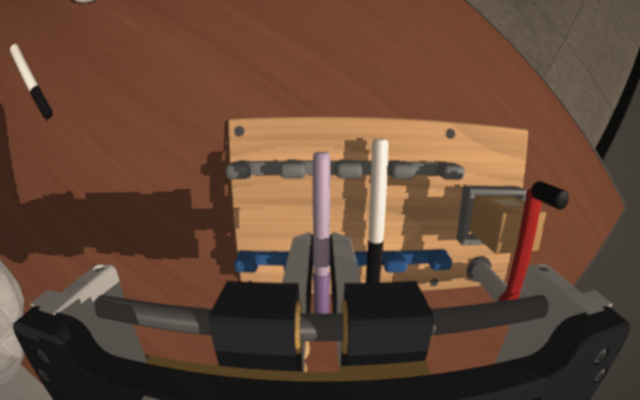

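The black marker is seated at (378,200) and the violet is in hand at (321,200), between the teeth of its lane. Lowering.

>>> servo_tool(rows=[{"claw": 0, "linear": [0, 0.15, -2], "delta_rot": [0, 0, 0]}, {"claw": 0, "linear": [0, 0, -1.5], "delta_rot": [0, 0, 0]}, {"claw": 0, "linear": [0, 0, -1.3], "delta_rot": [0, 0, 0]}, {"claw": 0, "linear": [0, 0, -1], "delta_rot": [0, 0, 0]}, {"claw": 0, "linear": [0, 0, 0], "delta_rot": [0, 0, 0]}])

```text
time_s: 29.42
tcp_pos: [0.5208, 0.0557, 0.1132]
tcp_rot: [3.141, -0.002, -3.041]
force: [-0.1, 0.2, -0.4]
finger_gap: 0.0101
grip_force: 30.0
```

>>> servo_tool(rows=[{"claw": 0.28, "linear": [0, 0, 0], "delta_rot": [0, 0, 0]}, {"claw": 0.28, "linear": [0, 0, 0], "delta_rot": [0, 0, 0]}, {"claw": 0.28, "linear": [0, 0, 2], "delta_rot": [0, 0, 0]}, {"claw": 0.3, "linear": [0, 0, 4], "delta_rot": [0, 0, 0]}, {"claw": 0.4, "linear": [0, 0, 5], "delta_rot": [0, 0, 0]}, {"claw": 0.4, "linear": [0, 0, 5], "delta_rot": [0, 0, -0.17]}, {"claw": 0.4, "linear": [-1.5, -3.8, 0], "delta_rot": [0, 0, -0.176]}, {"claw": 0.4, "linear": [-1.5, -3.8, 0], "delta_rot": [0, 0, -0.176]}, {"claw": 0.4, "linear": [-1.5, -3.8, 0], "delta_rot": [0, 0, -0.176]}, {"claw": 0.4, "linear": [-1.5, -3.8, 0], "delta_rot": [0, 0, -0.176]}])

```text
time_s: 30.68
tcp_pos: [0.4608, -0.0973, 0.275]
tcp_rot: [3.141, 0.002, 2.362]
force: [-0.2, -0.4, -0.8]
finger_gap: 0.0374
grip_force: 0.0
```

>>> servo_tool(rows=[{"claw": 0.4, "linear": [-1.6, -3.8, 0], "delta_rot": [0, 0, -0.176]}, {"claw": 0.4, "linear": [-1.6, -3.8, 0], "delta_rot": [0, 0, -0.176]}, {"claw": 0.4, "linear": [-1.6, -3.8, 0], "delta_rot": [0, 0, -0.176]}, {"claw": 0.4, "linear": [-1.6, -3.8, 0], "delta_rot": [0, 0, -0.176]}, {"claw": 0.4, "linear": [-1.6, -3.8, 0], "delta_rot": [0, 0, -0.176]}, {"claw": 0.4, "linear": [-1.6, -3.8, 0], "delta_rot": [0, 0, -0.176]}, {"claw": 0.4, "linear": [0, 0, 0], "delta_rot": [0, 0, -0.176]}, {"claw": 0.4, "linear": [0, 0, 0], "delta_rot": [0, 0, -0.176]}, {"claw": 0.4, "linear": [0, 0, 0], "delta_rot": [0, 0, -0.173]}, {"claw": 0.4, "linear": [0, 0, 0], "delta_rot": [0, 0, 0]}])

```text
time_s: 31.92
tcp_pos: [0.3653, -0.3243, 0.2747]
tcp_rot: [3.141, 0.0, 0.789]
force: [-0.0, 0.6, -0.1]
finger_gap: 0.0378
grip_force: 0.0
```

Run:
```python
from h import *
s=ctrl.state(); print(s['time_s'],s['tcp_pos'],s['tcp_rot'],s['joint_positions'])
markers('w10.png')
```

```text
31.925 [ 0.36531781 -0.32428414  0.27474575] [3.14051731e+00 9.56204875e-05 7.88788008e-01] [-8.42078064e-01 -4.38228857e-02  1.55945223e+00 -3.09363669e-05
  1.62488416e+00 -6.00714853e-02]
marker_black 0.88 [321. 144.  10. 115.] 1239 (array([ 401.9, -291. ]), array([126.4,  12.3]), 45.1) z95 0.0133 cap dir deg 44.9
```

>>> servo_tool(rows=[{"claw": 0.4, "linear": [1.8, 1.7, -4], "delta_rot": [0, 0, 0]}, {"claw": 0.4, "linear": [1.85, 1.75, -4], "delta_rot": [0, 0, 0]}, {"claw": 0.4, "linear": [0, 0, -4], "delta_rot": [0, 0, 0]}, {"claw": 0.4, "linear": [0, 0, -2.3], "delta_rot": [0, 0, 0]}, {"claw": 0.4, "linear": [0, 0, 0], "delta_rot": [0, 0, 0]}, {"claw": 0.4, "linear": [0, 0, 0], "delta_rot": [0, 0, 0]}])

```text
time_s: 32.83
tcp_pos: [0.4024, -0.2902, 0.1325]
tcp_rot: [3.139, -0.0, 0.787]
force: [0.2, 0.1, 0.3]
finger_gap: 0.0379
grip_force: 0.0
```

>>> servo_tool(rows=[{"claw": 0.4, "linear": [0, 0, -1.3], "delta_rot": [0, 0, 0]}, {"claw": 0.4, "linear": [0, 0, -1.2], "delta_rot": [0, 0, 0]}, {"claw": 0.4, "linear": [0, 0, -0.7], "delta_rot": [0, 0, 0]}, {"claw": 0.4, "linear": [0, 0, 0], "delta_rot": [0, 0, 0]}, {"claw": 0, "linear": [0, 0, 0], "delta_rot": [0, 0, 0]}, {"claw": 0, "linear": [0, 0, 0], "delta_rot": [0, 0, 0]}, {"claw": 0, "linear": [0, 0, 0], "delta_rot": [0, 0, 0]}, {"claw": 0, "linear": [0, 0, 0], "delta_rot": [0, 0, 0]}])

```text
time_s: 33.83
tcp_pos: [0.4019, -0.2898, 0.0995]
tcp_rot: [3.141, 0.0, 0.787]
force: [0.4, 0.5, 0.2]
finger_gap: 0.0128
grip_force: 30.0
```

>>> servo_tool(rows=[{"claw": 0, "linear": [0, 0, 3], "delta_rot": [0, 0, 0]}, {"claw": 0, "linear": [0, 0, 4], "delta_rot": [0, 0, 0]}, {"claw": 0, "linear": [1.8, 4.3, 2], "delta_rot": [0, 0, -0.098]}, {"claw": 0, "linear": [1.8, 4.3, 0], "delta_rot": [0, 0, -0.098]}, {"claw": 0, "linear": [1.8, 4.3, 0], "delta_rot": [0, 0, -0.098]}, {"claw": 0, "linear": [1.8, 4.3, 0], "delta_rot": [0, 0, -0.098]}, {"claw": 0, "linear": [1.8, 4.3, 0], "delta_rot": [0, 0, -0.098]}, {"claw": 0, "linear": [1.7, 4.4, 0], "delta_rot": [0, 0, -0.098]}, {"claw": 0, "linear": [1.7, 4.4, 0], "delta_rot": [0, 0, -0.098]}, {"claw": 0, "linear": [0, 0, 0], "delta_rot": [0, 0, 0]}])

```text
time_s: 35.08
tcp_pos: [0.5263, 0.0158, 0.1891]
tcp_rot: [-3.141, -0.0, 0.106]
force: [-0.7, -0.9, -0.9]
finger_gap: 0.0124
grip_force: 30.0
```

>>> servo_tool(rows=[{"claw": 0, "linear": [0, 0, -2], "delta_rot": [0, 0, 0]}, {"claw": 0, "linear": [0, 0, 0], "delta_rot": [0, 0, 0]}, {"claw": 0, "linear": [0, 0, 0], "delta_rot": [0, 0, 0]}])

```text
time_s: 35.45
tcp_pos: [0.5257, 0.0124, 0.1696]
tcp_rot: [3.141, -0.0, 0.1]
force: [-1.2, -1.1, -0.5]
finger_gap: 0.0129
grip_force: 30.0
```

Run:
```python
from h import *
s=ctrl.state(); print(s['time_s'],s['tcp_pos'],s['tcp_rot'],s['finger_gap'],s['grip_force'])
snap('wrist','w11.png')
```

```text
35.45 [0.5257426  0.01244126 0.16964455] [ 3.14118628e+00 -1.96096670e-04  9.99457729e-02] 0.012907278161794239 29.999926686286926
```

View pics/w11.png

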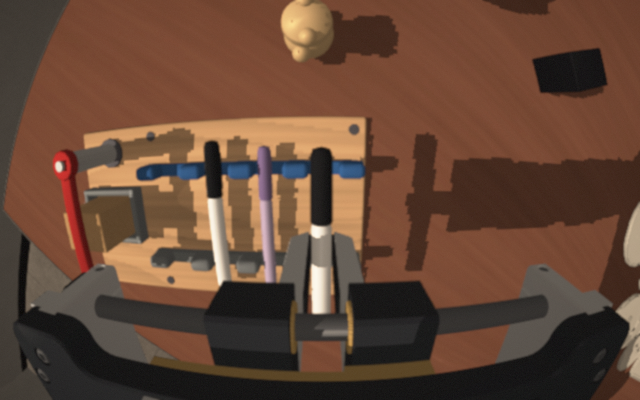

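Both placed markers lie in their lanes with caps on the blue rail. The third is over lane 0, its cap at (321,160) between the teeth. Lowering.

>>> servo_tool(rows=[{"claw": 0, "linear": [0, 0.07, -2], "delta_rot": [0, 0, 0]}, {"claw": 0, "linear": [0, 0, -1.5], "delta_rot": [0, 0, 0]}, {"claw": 0, "linear": [0, 0, -1], "delta_rot": [0, 0, 0]}, {"claw": 0, "linear": [0, 0, -0.9], "delta_rot": [0, 0, 0]}, {"claw": 0, "linear": [0, 0, 0], "delta_rot": [0, 0, 0]}])

```text
time_s: 36.12
tcp_pos: [0.5254, 0.014, 0.1145]
tcp_rot: [-3.141, 0.001, 0.101]
force: [0.7, -0.5, -1.0]
finger_gap: 0.0124
grip_force: 30.0
```

>>> servo_tool(rows=[{"claw": 0.28, "linear": [0, 0, 0], "delta_rot": [0, 0, 0]}, {"claw": 0.28, "linear": [0, 0, 0], "delta_rot": [0, 0, 0]}, {"claw": 0.28, "linear": [0, 0, 2], "delta_rot": [0, 0, 0]}, {"claw": 0.3, "linear": [0, 0, 5], "delta_rot": [0, 0, 0]}, {"claw": 0.3, "linear": [0, 0, 5], "delta_rot": [0, 0, 0]}, {"claw": 0.3, "linear": [-3, 2, 5], "delta_rot": [0, 0, 0]}, {"claw": 0.3, "linear": [-4, 2, 4], "delta_rot": [0, 0, 0]}, {"claw": 0.3, "linear": [-4, 2, 3], "delta_rot": [0, 0, 0]}, {"claw": 0.3, "linear": [-3, 2, 0], "delta_rot": [0, 0, 0]}, {"claw": 0.3, "linear": [0, 0, 0], "delta_rot": [0, 0, 0]}])

```text
time_s: 37.38
tcp_pos: [0.3846, 0.0948, 0.3569]
tcp_rot: [3.142, -0.004, 0.103]
force: [-0.5, -0.4, -0.1]
finger_gap: 0.0285
grip_force: 0.0
```

Run:
```python
from h import *
s=ctrl.state(); print(s['time_s'],s['tcp_pos'])
p,d=snap('wrist','w12.png'); W=cloud('wrist',d); z=W[...,2]; V=masks(p)[2]; S=masks(p)[1]; ok=(d>0)&(np.mgrid[:400,:640][0]<235)
c=np.array([.5154,.1136]); a=np.radians(5.8); R=np.array([[np.cos(a),-np.sin(a)],[np.sin(a),np.cos(a)]])
L=((W[...,:2]-c)@R)*1000
for k in range(4):
    y=-101+42*k; m=ok&(z>.021)&(z<.04)&(np.abs(L[...,1]-y)<9)&(np.abs(L[...,0])<80)
    if m.sum()>40: print('lane',k,m.sum(),rect(np.c_[L[m],z[m]]/1000),[round(float(np.median(z[m&(np.abs(L[...,0]-x)<8)])),4) for x in (-40,0,40)])
m=ok&(z>.05)&(z<.0645)&(np.abs(L[...,0])<30)&(np.abs(L[...,1]-97)<40); print('boxtop',np.median(z[m]),m.sum())
m=ok&(z>.097)&(z<.106)&(np.abs(L[...,1]-97)<40); print('knob rack',m.sum(),L[m].mean(0))
p,d=snap('top'); 
for q in ['marker_black','marker_pink','marker_violet']:
    for o in ctrl.boxes_of('top',q)[:4]: print(q,round(o['score'],2),np.round(o['rect']))
```

```text
37.375 [0.38457411 0.09480903 0.35692539]
lane 0 784 (array([ -1. , -99.8]), array([126.9,  15.3]), 0.1) [0.025, 0.0244, 0.025]
lane 1 519 (array([  0.4, -57.1]), array([ 12.7, 116.1]), 90.0) [0.0229, 0.0226, 0.0228]
lane 2 867 (array([  1.7, -16.1]), array([125.2,  14.7]), 0.1) [0.0245, 0.0245, 0.0248]
boxtop 0.06070955814252327 685
knob rack 117 [-36.26438204  93.27759708]
marker_black 0.65 [286. 226.   4.  47.]
marker_black 0.61 [256. 228.   9.  47.]
marker_pink 0.49 [256. 228.  12.  51.]
marker_violet 0.61 [271. 227.   7.  44.]
```

View pics/w12.png

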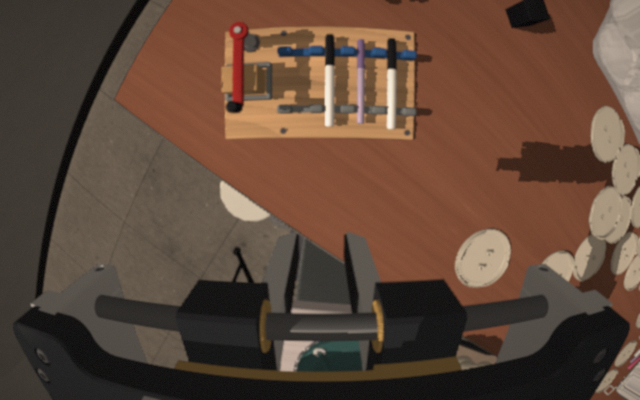

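The rack is stocked: three markers flat in lanes 0–2 with caps on the blue rail, the box top about 61 mm above the table, and the latch over it. No pink marker is on the table. Handing in.

```bash
python3 -c "
from station import ctrl
print(ctrl.sign_off())"
```

```text
the job is handed in; nothing more can be done
None
```

The job is handed in: the box is down on the pocket floor with the latch shut over it. The three markers on the table (two black, one violet; no pink was there) lie flat and centred in lanes 0–2, caps at the blue rail, and I did not touch the bear, the shell dish or the black look-alike.

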